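# Find the full cartons by weight and clamp them in the roller lane

## Task

Some of these identical cartons are full and the rest are empty: lift them to feel which, and put the empty ones side by side in the grey tray. Pull the paddle back and set all the full ones lengthwise in the roller lane ahead of it, then push the row in under the shelf with the paddle until you feel the hidden spring bumper and have squeezed it about half of its 30 mm travel. Leave the row held snugly like that between paddle and bumper, without ramming it or disturbing the other things on the bench.

Things in the scene. Friction and masses are not known exactly. Their poses are not given: they have to be found in the camera images.
- lane: Roller lane fixed to the bench: aluminium bed 165 x 570 x 4 mm, white rollers. Origin: at bench height on the lane's centre line; y runs along the lane (bed from y -255 to +315 mm), x across it. Running surface 4 mm above the origin, friction about 0.12 (rails too). Two guide rails, 12 mm high above it, have inner faces at x -32 and +32 mm. Open above from y -40 to +315 mm, roofed from -40 to -250 mm.
- shelf_edge (a point): Middle of the edge where the overhanging white shelf starts, at its underside: lane x 0, y -40 mm, 66 mm above the bench. The shelf runs on to the lane's y -250 mm, x -50 to +60 mm, its top 76 mm above the bench; black posts at x +50 mm carry it; a fixed carton on it (y -170 to -240 mm) reaches 126 mm.
- lane_end (a point): Middle of the lane's closed end (y -255 mm, on the running surface). Under the shelf, at an unknown place, a sprung rubber bumper faces +y across the lane: its face is somewhere between the lane's y -120 and -180 mm. It yields 1 mm for each 0.4 N, over 30 mm. The row is pushed against it.
- paddle: Steel paddle sliding along the lane behind the row; it stays where it is left. Origin: front of its central rubber nose (16 mm wide, 6 mm proud, looks to the lane's -y), at the running surface; axes as the lane's. Plate 54 mm wide, 46 mm high. The nose can go from the lane's y +275 mm (fully back) to -85 mm. At the start it stands part-way along, in the way of loading.
- paddle_handle (a point): On the axis of the paddle's black upright handle, 24 x 24 mm, 17 to 78 mm above the rollers; this point is 50 mm above them, at x -90, y +12 mm from the paddle's origin, outside the rail. Moving the paddle takes about 9 N (less is felt while it stands still), a row of full cartons adds 0.5 to 2.5 N, then the bumper's push. Let go, it holds up to 9 N of that push.
- tray: Flat grey returns tray fixed to the bench, outer size 150 (x) x 210 (y) mm, rim 16 mm high, walls and floor 4 mm thick. Origin: centre of its underside.
- carton_1: Small closed cardboard carton, 80 (x) x 56 (y) x 50 (z) mm, plain brown, tape and a paper label on top, smooth taped ends. Origin: centre of its underside. All look the same: full ones weigh 400 to 600 g, empty ones 70 to 120 g; the numbers tell nothing. Four or five are present, standing on the bench; two or three are full.
- carton_1_mid (a point): The middle of carton_1, 25 mm above its underside.
- carton_2: Small closed cardboard carton, 80 (x) x 56 (y) x 50 (z) mm, plain brown, tape and a paper label on top, smooth taped ends. Origin: centre of its underside. All look the same: full ones weigh 400 to 600 g, empty ones 70 to 120 g; the numbers tell nothing. Four or five are present, standing on the bench; two or three are full.
- carton_2_mid (a point): The middle of carton_2, 25 mm above its underside.
- carton_3: Small closed cardboard carton, 80 (x) x 56 (y) x 50 (z) mm, plain brown, tape and a paper label on top, smooth taped ends. Origin: centre of its underside. All look the same: full ones weigh 400 to 600 g, empty ones 70 to 120 g; the numbers tell nothing. Four or five are present, standing on the bench; two or three are full.
- carton_3_mid (a point): The middle of carton_3, 25 mm above its underside.
- carton_4: Small closed cardboard carton, 80 (x) x 56 (y) x 50 (z) mm, plain brown, tape and a paper label on top, smooth taped ends. Origin: centre of its underside. All look the same: full ones weigh 400 to 600 g, empty ones 70 to 120 g; the numbers tell nothing. Four or five are present, standing on the bench; two or three are full.
- carton_4_mid (a point): The middle of carton_4, 25 mm above its underside.
- carton_5: Small closed cardboard carton, 80 (x) x 56 (y) x 50 (z) mm, plain brown, tape and a paper label on top, smooth taped ends. Origin: centre of its underside. All look the same: full ones weigh 400 to 600 g, empty ones 70 to 120 g; the numbers tell nothing. Four or five are present, standing on the bench; two or three are full.
- carton_5_mid (a point): The middle of carton_5, 25 mm above its underside.
- tape_roll: Bystander: roll of tape lying flat, 80 mm across, 48 mm high, beyond the lane. Leave alone. Origin: centre of its underside.
- spray_can: Bystander: upright can, 60 mm across, 160 mm high, beyond the lane. Leave alone. Origin: centre of its underside.
- scanner: Bystander: hand scanner lying down, 130 x 62 x 40 mm, beside the right end of the lane. Leave alone. Origin: underside, near its middle.
Mind the look-alikes: they are no part of the job. Leave any blue or orange look-alike of the carton_1 alone.

How it is judged:
At the end, for the whole second after the job is handed in: Every full carton lies in the lane between the rails (within 12 mm of its centre line) ahead of the released paddle, which still presses the row with over 3 N; every empty one lies on the tray floor (middle within 60 mm in x, 90 mm in y of its centre); all at rest (((x of carton_1_mid in the frame of lane between -0.012 and 0.012 m and z of carton_1_mid in the frame of lane between 0.018 and 0.05 m and y of carton_1_mid in the frame of lane above -0.24 m and y of carton_1_mid in the frame of paddle below -0.02 m and contact force between lane and carton_1 above 2.2 N) or (x of carton_1_mid in the frame of tray between -0.06 and 0.06 m and y of carton_1_mid in the frame of tray between -0.09 and 0.09 m and z of carton_1_mid in the frame of tray between 0.018 and 0.05 m and contact force between tray and carton_1 below 2.2 N)) and ((x of carton_2_mid in the frame of lane between -0.012 and 0.012 m and z of carton_2_mid in the frame of lane between 0.018 and 0.05 m and y of carton_2_mid in the frame of lane above -0.24 m and y of carton_2_mid in the frame of paddle below -0.02 m and contact force between lane and carton_2 above 2.2 N) or (x of carton_2_mid in the frame of tray between -0.06 and 0.06 m and y of carton_2_mid in the frame of tray between -0.09 and 0.09 m and z of carton_2_mid in the frame of tray between 0.018 and 0.05 m and contact force between tray and carton_2 below 2.2 N)) and ((x of carton_3_mid in the frame of lane between -0.012 and 0.012 m and z of carton_3_mid in the frame of lane between 0.018 and 0.05 m and y of carton_3_mid in the frame of lane above -0.24 m and y of carton_3_mid in the frame of paddle below -0.02 m and contact force between lane and carton_3 above 2.2 N) or (x of carton_3_mid in the frame of tray between -0.06 and 0.06 m and y of carton_3_mid in the frame of tray between -0.09 and 0.09 m and z of carton_3_mid in the frame of tray between 0.018 and 0.05 m and contact force between tray and carton_3 below 2.2 N)) and ((x of carton_4_mid in the frame of lane between -0.012 and 0.012 m and z of carton_4_mid in the frame of lane between 0.018 and 0.05 m and y of carton_4_mid in the frame of lane above -0.24 m and y of carton_4_mid in the frame of paddle below -0.02 m and contact force between lane and carton_4 above 2.2 N) or (x of carton_4_mid in the frame of tray between -0.06 and 0.06 m and y of carton_4_mid in the frame of tray between -0.09 and 0.09 m and z of carton_4_mid in the frame of tray between 0.018 and 0.05 m and contact force between tray and carton_4 below 2.2 N)) and ((x of carton_5_mid in the frame of lane between -0.012 and 0.012 m and z of carton_5_mid in the frame of lane between 0.018 and 0.05 m and y of carton_5_mid in the frame of lane above -0.24 m and y of carton_5_mid in the frame of paddle below -0.02 m and contact force between lane and carton_5 above 2.2 N) or (x of carton_5_mid in the frame of tray between -0.06 and 0.06 m and y of carton_5_mid in the frame of tray between -0.09 and 0.09 m and z of carton_5_mid in the frame of tray between 0.018 and 0.05 m and contact force between tray and carton_5 below 2.2 N)) and linear speed of each of carton_1, carton_2, carton_3, carton_4, carton_5 below 0.02 m/s and (contact force between paddle and carton_1 above 3 N or contact force between paddle and carton_2 above 3 N or contact force between paddle and carton_3 above 3 N or contact force between paddle and carton_4 above 3 N or contact force between paddle and carton_5 above 3 N)); the robot touches nothing.
It fails at once if the row was rammed: more than 30 N between the paddle and a carton lying in the lane ((contact force between paddle and carton_1 above 30 N and z of carton_1_mid in the frame of lane below 0.033 m and x of carton_1_mid in the frame of lane between -0.012 and 0.012 m) or (contact force between paddle and carton_2 above 30 N and z of carton_2_mid in the frame of lane below 0.033 m and x of carton_2_mid in the frame of lane between -0.012 and 0.012 m) or (contact force between paddle and carton_3 above 30 N and z of carton_3_mid in the frame of lane below 0.033 m and x of carton_3_mid in the frame of lane between -0.012 and 0.012 m) or (contact force between paddle and carton_4 above 30 N and z of carton_4_mid in the frame of lane below 0.033 m and x of carton_4_mid in the frame of lane between -0.012 and 0.012 m) or (contact force between paddle and carton_5 above 30 N and z of carton_5_mid in the frame of lane below 0.033 m and x of carton_5_mid in the frame of lane between -0.012 and 0.012 m)).
It fails at once if a bystander was moved more than 40 mm (distance of any of tape_roll, spray_can, scanner from where it was at the start of the episode above 0.04 m).
Of carton_1, carton_2, carton_3, carton_4, carton_5 only 4 to 5 are there at a start; the rules pass over those that are not, and their reading is None.
At some moment in a run one of carton_1, carton_2, carton_3, carton_4, carton_5 may be knocked a few centimetres aside while the robot is not near it.
Once in a run the grip may slacken for a moment while it holds something.
It also fails if it takes over 192 s, if anything falls off the work surface, if the arm or the gripper's body presses on something with over 40 N, if the wrist force passes 120 N, or if a joint passes its speed limit or range.

## Robot

A 7-joint arm with a two-finger parallel gripper is mounted at the origin on the work surface. World frame = base frame: x ahead of the robot, y to its left, z up, the work surface at z = 0. Lengths are in m, angles in rad, forces in N, time in s.
With the tool pointing down it reaches from about 0.4 to 0.85 m from the base axis. Payload 4.5 kg.
Tool frame: the origin (TCP) lies on the centre line of the jaws, within the pads' length; the fingertips stand r.tips_ahead ahead of it and the grasp point (between the pads) is the TCP (r.tips_ahead is the distance from the TCP to the fingertips, in m); z points along the fingers, y is the direction in which the jaws open and shut (so a half turn about z gives the same grasp; the last joint's range is limited). The gripper opens to 88 mm and grips with 3 to 60 N. Pads are 18 mm wide; open, the fingers measure 123 mm over their backs; the gripper's body (75 mm by 187 mm) begins 45 mm behind the grasp point.
Start: joints at [-1.068, 0.689, -0.195, 1.565, 0.157, 0.902, -0.215], TCP at [0.282, 0.558, 0.258] pointing down, gripper open.
Joint ranges: [-3.01, 3.01], [-0.46, 2.08], [-1.47, 1.51], [0.13, 2.56], [-1, 4.14], [0.04, 2.09], [-2.66, 2.66]. Speed limits (rad/s): [2.57, 2.57, 3.14, 3.14, 3.14, 3.14, 3.14].

## Interface

Orientations are given as a unit quaternion [x, y, z, w].
In Python, from plant import r gives the robot as it stands.
- The arm moves only by the shell command python3 -m inch 'ROWS' [FORCE]. ROWS is JSON, a list of rows, each a list of 5 numbers: the shift along the world's x, y, z in units of 25 mm (1.0 is 25 mm), then the turn about the world's z in units of 6 degrees (1.0 is 6 degrees), then the finger opening in mm, from 0 to 88.1. A call has 1 to 5 rows; each row shifts and turns the commanded pose from where the row before left it; what a row does not reach is not made up. A row lasts 1/10 s, in which the tool goes at most 50 mm and 8.59 degrees, less where a joint would pass 70% of its speed; a pose out of reach is approached as far as the arm can. A call is refused whole if a number of a shift passes 1 or a number of a turn 1, either way. A call with a gripper value outside its range is refused whole. The fingers move at their own pace and stop on an object; FORCE is the grip in N (left out, the last holds). Time passes only in rows, so rows that do not move let the fingers close. It gives the time, the measured TCP pose, the force and the opening at its end, in the units of the state.
- r.get_state(): the state, without advancing time (a new reading comes with each control period).
- r.snapshot(name): name is "side" or "top"; returns a dict with "pixels" (400x640x3 uint8, red, green, blue), "range_z" (400x640 float32, m along the optical axis (not along the pixel's ray), 0 where there is no reading), "K" (3x3 intrinsics, pixels), "position" and "attitude" of the camera in the world. Camera axes: x right, y up, looking along -z (the intrinsics and any distortion apply to the point x, -y, -z); pixel columns grow to the right and rows downward; lengths in m; the calibration is good to about 2 mm. A picture is of the moment at which its call begins.
- r.finish_job(): hands the job in, once; it reports no verdict.
The state is a dict: "clock": time; "q": joint angles; "qd": joint speeds; "joint_torque": joint torques, N m; "tool_pos": TCP position; "eef_rot": TCP orientation; "contact_force": force on the tool from outside, world axes, zero at the start; "moment": the same for the moment, N m; "opening": opening from 0.0 (shut) to 1.0 (fully open).
Only numpy, scipy, OpenCV 4.12 (cv2) and the standard library are available. Lean on these libraries where they do the work, as an engineer would, in place of code of your own. Each camera call takes 0.05 s, during which the arm holds its last target. There are 200 camera calls.

## Working session

There is one attempt and no reset: what is moved stays moved. The work goes in short steps, Python scripts to look and compute and a shell command to move; the robot and the scene stay as the last step left them, time stands still between calls to the robot, and variables do not carry over. Pictures are saved under pics/ and viewed, about 12 in all and at most 16, crops included, and the job is handed in when it is done.

```bash
ls; mkdir -p pics; cat > h.py <<'E'
import numpy as np, cv2
from scipy.spatial.transform import Rotation as R
from plant import r
def snap(n,f=None):
    s=r.snapshot(n)
    if f: cv2.imwrite('pics/'+f,s['pixels'][:,:,::-1])
    return s
def att(s):
    a=np.array(s['attitude'],float)
    return a if a.shape==(3,3) else R.from_quat(a).as_matrix()
def cloud(s):
    K=s['K'];d=s['range_z'];v,u=np.mgrid[:d.shape[0],:d.shape[1]]
    p=np.stack([(u-K[0,2])/K[0,0]*d,-(v-K[1,2])/K[1,1]*d,-d],-1)
    return p@att(s).T+np.array(s['position'])
def proj(s,p):
    c=(np.atleast_2d(p)-s['position'])@att(s)
    K=s['K'];return np.stack([K[0,0]*c[:,0]/-c[:,2]+K[0,2],-K[1,1]*c[:,1]/-c[:,2]+K[1,2]],-1)
E
python3 - <<'E'
from h import *
print(r.get_state(), r.tips_ahead)
for n in('top','side'):
    s=snap(n,n+'0.png');print(n,s['position'],s['attitude'],s['K'],{k for k in s},(s['range_z']==0).mean())
    np.savez('/tmp/%s0.npz'%n,**{k:s[k] for k in('pixels','range_z','K','position','attitude')})
E
```

```text
pics
{'clock': 0.0, 'q': array([-1.06821553,  0.68995873, -0.19449504,  1.56633362,  0.15728234,
        0.90250715, -0.21512864]), 'qd': array([ 1.26189711e-03, -1.19029698e-03, -6.18610808e-05,  2.54816805e-04,
       -8.51059249e-04, -1.22740970e-03, -1.27939884e-03]), 'joint_torque': array([ 7.47137419e-04, -5.27556503e+01, -1.26670104e+00, -1.53431135e+01,
       -5.26228384e-02,  6.33468357e-03,  1.58432308e-04]), 'tool_pos': array([0.28215346, 0.55701948, 0.25692806]), 'eef_rot': array([ 2.32235942e-01,  9.72659057e-01, -8.97532155e-04, -1.45462021e-04]), 'contact_force': array([-0.20108835, -0.00109571, -0.15144089]), 'moment': array([-0.00184185, -0.06221693,  0.01382537]), 'opening': 1.0027261054360852} 0.019
top [0.30105321 0.008182   1.32619804] [-0.05922478  0.07026783  0.70879868 -0.69939923] [[442.53186359   0.         318.12646548]
 [  0.         442.53186359 202.84812121]
 [  0.           0.           1.        ]] {'pixels', 'attitude', 'K', 'position', 'range_z'} 0.0039765625
side [ 0.18507214 -0.52952321  0.78976633] [ 0.34784935 -0.10163814 -0.2760538   0.89020493] [[383.45051367   0.         318.86841274]
 [  0.         383.45051367 194.65163746]
 [  0.           0.           1.        ]] {'pixels', 'attitude', 'K', 'position', 'range_z'} 0.00391796875
```

View pics/top0.png

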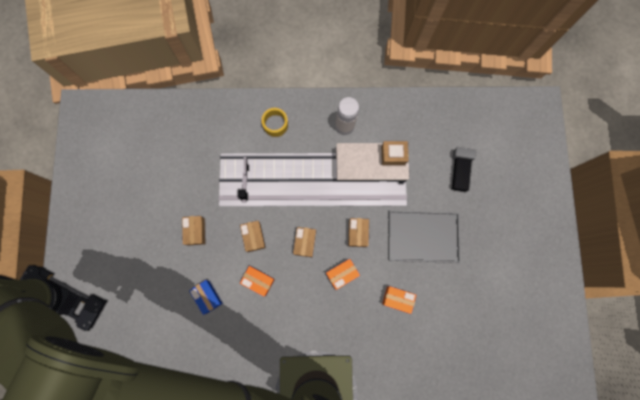

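View pics/side0.png

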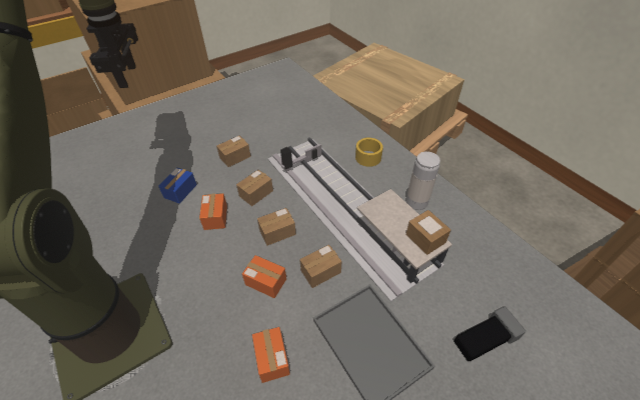

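The top view shows four brown cartons at (193,230), (252,236), (304,242) and (359,232). Things that could be taken for them:
- Orange boxes at (257,281), (342,274) and (400,299).
- A blue box at (206,296).
- The fixed brown carton on the shelf at (396,152).

I choose the four plain brown ones on the bench. The paddle handle is at (243,194) and the tray at (423,237).

```bash
cat >> h.py <<'E'
def cartons(s,zmax=.075,show=True):
    # box tops: height band 40..60mm and brown/white, from the depth cloud
    P=cloud(s);hsv=cv2.cvtColor(s['pixels'],cv2.COLOR_RGB2HSV);z=P[...,2]
    H=hsv[...,0];S=hsv[...,1];V=hsv[...,2]
    m=(z>.035)&(z<zmax)&(P[...,0]>.25)&(P[...,0]<.8)&(abs(P[...,1])<.6)
    n,l,st,c=cv2.connectedComponentsWithStats(m.astype(np.uint8))
    out=[]
    for i in range(1,n):
        if st[i,4]<120: continue
        q=P[l==i];hh=np.median(H[l==i]);ss=np.median(S[l==i])
        zt=np.percentile(q[:,2],80);q=q[q[:,2]>zt-.008]
        (cx,cy),(w,h),a=cv2.minAreaRect((q[:,:2]*1000).astype(np.float32))
        if w<h: w,h,a=h,w,a+90
        a=(a+90)%180-90
        if show: print('c=(%.0f,%.0f) z=%.0f size %.0fx%.0f long-axis %.1f deg hue %d sat %d px(%.0f,%.0f) n%d'%(cx,cy,zt*1000,w,h,a,hh,ss,c[i][0],c[i][1],st[i,4]))
        out.append((cx,cy,zt,w,h,a,hh,ss))
    return out
E
python3 - <<'E'
from h import *
for n in('top','side'):
    s=np.load('/tmp/%s0.npz'%n);print(n);cartons(s)
    P=cloud(s);print('bench z',np.median(P[...,2][(abs(P[...,0]-.4)<.05)&(abs(P[...,1])<.5)]))
s=np.load('/tmp/top0.npz');P=cloud(s)
for (u,v) in[(220,154),(220,205),(407,205),(390,213),(458,213),(457,261),(388,260),(423,237),(337,145),(337,180),(408,180),(243,194),(241,178)]: print((u,v),P[v,u].round(3))
im=s['pixels'][130:320,170:470,::-1];cv2.imwrite('pics/crop0.png',cv2.resize(im,None,fx=2.6,fy=2.6,interpolation=cv2.INTER_CUBIC))
E
```

```text
top
c=(778,115) z=50 size 76x41 long-axis -89.7 deg hue 22 sat 170 px(275,127) n128
c=(684,-462) z=43 size 62x43 long-axis 78.3 deg hue 0 sat 4 px(465,153) n206
c=(465,352) z=53 size 82x56 long-axis 5.2 deg hue 15 sat 120 px(193,229) n564
c=(452,-131) z=53 size 80x56 long-axis -3.4 deg hue 15 sat 114 px(359,232) n538
c=(446,179) z=53 size 81x56 long-axis 12.7 deg hue 15 sat 116 px(252,235) n558
c=(427,27) z=53 size 80x56 long-axis -8.5 deg hue 15 sat 113 px(305,241) n541
c=(332,-82) z=53 size 80x56 long-axis -60.2 deg hue 13 sat 159 px(343,274) n555
c=(316,165) z=53 size 81x56 long-axis 62.7 deg hue 12 sat 168 px(257,280) n578
c=(274,311) z=53 size 80x57 long-axis 30.7 deg hue 111 sat 153 px(204,294) n516
c=(262,-243) z=54 size 81x48 long-axis 72.7 deg hue 13 sat 130 px(399,296) n389
bench z 0.002183131249773207
side
c=(460,352) z=49 size 81x60 long-axis 3.2 deg hue 15 sat 111 px(232,146) n419
c=(777,117) z=47 size 80x45 long-axis 88.6 deg hue 21 sat 155 px(365,150) n147
c=(271,311) z=50 size 80x59 long-axis 33.3 deg hue 112 sat 134 px(179,179) n405
c=(442,179) z=50 size 83x59 long-a
[... 441 characters left out ...]
57
c=(329,-81) z=50 size 81x58 long-axis -59.8 deg hue 10 sat 171 px(263,272) n905
c=(688,-463) z=40 size 61x30 long-axis 81.5 deg hue 20 sat 8 px(509,321) n428
c=(261,-242) z=50 size 82x45 long-axis 71.9 deg hue 10 sat 158 px(274,347) n745
bench z 0.0013770479949484216
(220, 154) [0.704 0.288 0.001]
(220, 205) [0.542 0.282 0.009]
(407, 205) [ 0.536 -0.285  0.003]
(390, 213) [ 0.511 -0.23   0.012]
(458, 213) [ 0.508 -0.435  0.017]
(457, 261) [ 0.365 -0.423  0.012]
(388, 260) [ 0.371 -0.22   0.001]
(423, 237) [ 0.438 -0.329  0.002]
(337, 145) [ 0.706 -0.071  0.076]
(337, 180) [ 0.612 -0.072  0.022]
(408, 180) [ 0.615 -0.292  0.003]
(243, 194) [0.56  0.202 0.081]
(241, 178) [0.622 0.218 0.021]
```

View pics/crop0.png

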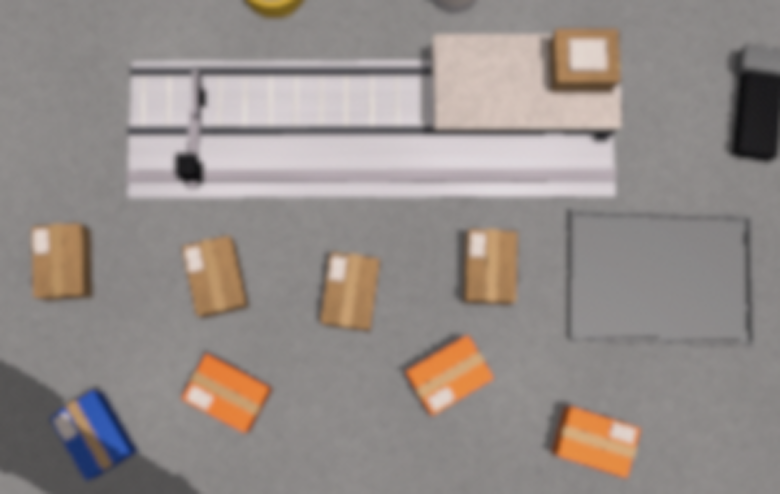

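The crop confirms four plain brown cartons with label and tape, and the orange and blue look-alikes are clearly separate. Next I get the lane, handle and tray positions.

```bash
python3 - <<'E'
from h import *
for n in('top','side'):
    s=np.load('/tmp/%s0.npz'%n);P=cloud(s);hsv=cv2.cvtColor(s['pixels'],cv2.COLOR_RGB2HSV);V=hsv[...,2]
    x,y,z=P[...,0],P[...,1],P[...,2]
    m=(z>.065)&(z<.1)&(x>.5)&(x<.6)&(abs(y-.2)<.08)
    q=P[m];print(n,'handle',q.mean(0).round(4) if len(q) else 0,len(q),(q.min(0).round(3),q.max(0).round(3)))
    m=(z>.035)&(z<.065)&(x>.6)&(x<.72)&(y>.1)&(y<.28);q=P[m];print('plate',len(q),np.median(q,0).round(3),q.min(0).round(3),q.max(0).round(3))
    # dark rails
    for xl in((.59,.632),(.665,.70)):
        m=(V<90)&(x>xl[0])&(x<xl[1])&(y>-.05)&(y<.28)&(z<.03)&(abs(y-.2)>.05)
        q=P[m];k=np.polyfit(q[:,1],q[:,0],1);print('rail',len(q),k.round(4),q[:,2].mean().round(3))
    # bed brightness extents
    m=(V>130)&(hsv[...,1]<40)&(z<.02)&(x>.5)&(x<.73)&(abs(y)<.32)
    q=P[m];print('bed',q.min(0).round(3),q.max(0).round(3),np.percentile(q,[1,99],0).round(3))
    m=(z>.07)&(z<.085)&(x>.58)&(x<.75)&(y<-.04)&(y>-.31);q=P[m];rr=cv2.minAreaRect((q[:,:2]*1000).astype(np.float32));print('shelf',rr)
    m=(z>.009)&(z<.025)&(x>.34)&(x<.53)&(y<-.2)&(y>-.46);q=P[m];rr=cv2.minAreaRect((q[:,:2]*1000).astype(np.float32));print('tray',rr)
E
```

```text
top handle [0.5638 0.2054 0.08  ] 82 (array([0.554, 0.195, 0.065]), array([0.579, 0.22 , 0.088]))
plate 69 [0.655 0.202 0.047] [0.629 0.194 0.036] [0.683 0.206 0.055]Traceback (most recent call last):
  File "<stdin>", line 11, in <module>
    raise TypeError("expected non-empty vector for x")
TypeError: expected non-empty vector for x
```

```bash
python3 - <<'E'
from h import *
for n in('top','side'):
    s=np.load('/tmp/%s0.npz'%n);P=cloud(s);hsv=cv2.cvtColor(s['pixels'],cv2.COLOR_RGB2HSV);V=hsv[...,2]
    x,y,z=P[...,0],P[...,1],P[...,2]
    if n=='side':
        m=(z>.065)&(z<.1)&(x>.5)&(x<.6)&(abs(y-.2)<.08)
        q=P[m];print(n,'handle',q.mean(0).round(4),len(q),(q.min(0).round(3),q.max(0).round(3)))
    # darkest point per column across lane near each rail
    for xl in((.595,.64),(.665,.71)):
        q=[]
        for yy in np.arange(-.03,.26,.01):
            if abs(yy-.2)<.03: continue
            m=(abs(y-yy)<.006)&(x>xl[0])&(x<xl[1])&(z<.03)
            if m.sum()>3:
                p=P[m];w=np.clip(V[m].max()-V[m].astype(float)-30,0,None)
                if w.sum()>0:q.append((yy,(p[:,0]*w).sum()/w.sum()))
        q=np.array(q);print('rail',len(q),np.polyfit(q[:,0],q[:,1],1).round(4))
    m=(V>150)&(hsv[...,1]<40)&(z<.02)&(x>.5)&(x<.73)&(abs(y)<.34)
    q=P[m];print('bed',np.percentile(q,[.3,99.7],0).round(3))
    m=(z>.07)&(z<.085)&(x>.58)&(x<.75)&(y<-.04)&(y>-.31);q=P[m];print('shelf',cv2.minAreaRect((q[:,:2]*1000).astype(np.float32)))
    m=(z>.009)&(z<.025)&(x>.34)&(x<.53)&(y<-.2)&(y>-.46);q=P[m];print('tray',cv2.minAreaRect((q[:,:2]*1000).astype(np.float32)))
E
python3 -m inch '[[0.7,-0.95,-0.37,0.3,88],[0.7,-0.95,-0.37,0.3,88],[0.7,-0.95,-0.37,0.3,88],[0.7,-0.95,-0.37,0.3,88],[0.7,-0.95,-0.37,0.3,88]]' 30
```

```text
rail 24 [0.0088 0.616 ]
rail 24 [0.0065 0.6906]
bed [[ 0.535 -0.287 -0.004]
 [ 0.71   0.289  0.019]]
shelf ((656.8828735351562, -174.45346069335938), (209.38858032226562, 111.0555419921875), 89.30815887451172)
tray ((432.0367736816406, -330.2777099609375), (212.3450469970703, 167.69696044921875), 87.3139419555664)
side handle [0.5597 0.2049 0.0767] 87 (array([0.55 , 0.194, 0.066]), array([0.574, 0.222, 0.084]))
rail 24 [0.002  0.6134]
rail 22 [0.0025 0.6869]
bed [[ 0.536 -0.282 -0.001]
 [ 0.701  0.285  0.011]]
shelf ((653.6788330078125, -172.8675079345703), (211.50010681152344, 111.03265380859375), 89.41584777832031)
tray ((438.3249206542969, -328.80401611328125), (211.20547485351562, 151.53366088867188), 87.63348388671875)
clock: 0.6
tool_pos: [0.3703, 0.4376, 0.2108]
eef_rot: [0.155, 0.988, -0.0, -0.0]
contact_force: [-0.2, 0.4, -0.0]
opening: 0.998
```

```bash
python3 -m inch '[[0.77,-0.93,-0.36,0.29,88],[0.77,-0.93,-0.36,0.29,88],[0.77,-0.93,-0.36,0.29,88],[0.77,-0.93,-0.36,0.29,88],[0.77,-0.93,-0.36,0.29,88]]' >/dev/null
python3 -m inch '[[0.77,-0.93,-0.36,0.29,88],[0.77,-0.93,-0.36,0.29,88],[0.77,-0.93,-0.36,0.29,88],[0.5,-0.6,-0.2,0.2,70],[0,0,0,0,70]]'
```

```text
clock: 1.6
tool_pos: [0.538, 0.2336, 0.1332]
eef_rot: [0.027, 1.0, -0.002, -0.0]
contact_force: [0.4, 0.3, 0.4]
opening: 0.842
```

```bash
python3 -m inch '[[0.48,-0.57,0,0.2,70],[0.48,-0.58,0,0.2,70],[0,0,-0.5,0,70],[0,0,-0.5,0,70],[0,0,-0.6,0,70]]'; python3 -m inch '[[0,0,-0.6,0,70],[0,0,-0.6,0,70],[0,0,-0.15,0,70],[0,0,0,0,20],[0,0,0,0,20]]'; python3 -m inch '[[0,0,0,0,20],[0,0,0,0,20],[0,0,0,0,20],[0,0,0,0,20]]'
```

```text
clock: 2.1
tool_pos: [0.5589, 0.2111, 0.0933]
eef_rot: [0.002, 1.0, 0.001, -0.001]
contact_force: [-0.6, -0.7, 0.8]
opening: 0.79
clock: 2.6
tool_pos: [0.5606, 0.2093, 0.0609]
eef_rot: [0.003, 1.0, 0.0, 0.0]
contact_force: [-0.2, -0.4, -0.5]
opening: 0.636
clock: 3.0
tool_pos: [0.5605, 0.2091, 0.061]
eef_rot: [0.003, 1.0, 0.0, 0.0]
contact_force: [0.3, -0.2, 0.0]
opening: 0.275
```

```bash
python3 -m inch '[[0,0.4,0,0,20],[0,0.4,0,0,20],[0,0.4,0,0,20],[0,0.4,0,0,20],[0,0.2,0,0,20]]'; python3 -m inch '[[0,0,0,0,20],[0,0,0,0,20]]'
```

```text
clock: 3.5
tool_pos: [0.5608, 0.2502, 0.061]
eef_rot: [0.004, 1.0, -0.004, -0.0]
contact_force: [-1.0, -8.1, 6.9]
opening: 0.268
clock: 3.7
tool_pos: [0.5608, 0.2511, 0.061]
eef_rot: [0.004, 1.0, -0.002, -0.0]
contact_force: [-0.0, -5.8, 4.5]
opening: 0.268
```

```bash
python3 -m inch '[[0,0,0,0,70],[0,0,0,0,70],[0,0,0,0,70],[0,0,0.5,0,70],[0,0,0.9,0,80]]'>/dev/null; python3 -m inch '[[0,0,0.9,0.2,88],[0,0,0.9,0.2,88],[-0.9,0.9,0,0.2,88],[-0.9,0.9,0,0.2,88],[-0.8,0.8,0,0,88]]'; python3 -m inch '[[-0.4,0.4,0,0,88],[0,0,0,0,88]]'; python3 - <<'E'
from h import *
for n in('top','side'): s=snap(n);print(n);cartons(s)
P=cloud(s);x,y,z=np.moveaxis(P,-1,0)
m=(z>.065)&(z<.1)&(x>.53)&(x<.6)&(abs(y-.25)<.06);print(P[m].mean(0),P[m].min(0),P[m].max(0))
E
```

```text
clock: 4.7
tool_pos: [0.4945, 0.3206, 0.142]
eef_rot: [-0.039, 0.999, 0.001, 0.0]
contact_force: [0.1, 0.5, -0.2]
opening: 1.0
clock: 4.9
tool_pos: [0.4838, 0.3314, 0.1415]
eef_rot: [-0.041, 0.999, 0.001, -0.0]
contact_force: [0.4, 0.0, 0.1]
opening: 1.0
top
c=(779,115) z=51 size 76x41 long-axis 89.8 deg hue 22 sat 170 px(275,127) n129
c=(686,-464) z=43 size 62x40 long-axis 78.7 deg hue 0 sat 4 px(466,152) n193
c=(452,-132) z=53 size 80x56 long-axis -1.9 deg hue 15 sat 113 px(359,232) n542
c=(446,179) z=53 size 82x56 long-axis 12.7 deg hue 15 sat 117 px(252,235) n548
c=(427,27) z=53 size 81x56 long-axis -8.5 deg hue 15 sat 112 px(305,241) n545
c=(332,-82) z=53 size 81x56 long-axis -60.2 deg hue 13 sat 157 px(343,273) n559
c=(330,145) z=53 size 87x38 long-axis 32.8 deg hue 12 sat 184 px(263,279) n231
c=(262,-243) z=54 size 81x48 long-axis 72.9 deg hue 14 sat 128 px(399,296) n388
side
c=(460,353) z=49 size 81x59 long-axis 3.3 deg hue 15 sat 104 px(232,146) n423
c=(777,118) z=46 size 81x45 long-axis -89.4 deg hue 21 sat 154 px(365,150) n148
c=(270,311) z=50 size 81x59 long-axis 31.5 deg
[... 154 characters left out ...]
0.7 deg hue 13 sat 30 px(418,194) n249
c=(654,-173) z=75 size 212x112 long-axis 89.4 deg hue 13 sat 35 px(397,228) n1734
c=(313,165) z=50 size 84x57 long-axis 62.9 deg hue 10 sat 166 px(212,207) n602
c=(423,28) z=50 size 81x58 long-axis -8.1 deg hue 15 sat 111 px(275,222) n678
c=(450,-131) z=50 size 81x59 long-axis -2.7 deg hue 15 sat 111 px(320,262) n862
c=(329,-81) z=50 size 81x58 long-axis -60.6 deg hue 10 sat 171 px(263,272) n906
c=(688,-463) z=39 size 61x31 long-axis 78.3 deg hue 20 sat 8 px(510,321) n422
c=(260,-242) z=50 size 81x46 long-axis 71.9 deg hue 10 sat 157 px(274,347) n745
[0.56024235 0.24637976 0.0763347 ] [0.54970532 0.23695914 0.06521383] [0.57288529 0.26230678 0.08288742]
```

```bash
python3 -m inch '[[-0.87,0.85,0,0,88],[0,0,-0.9,0,88],[0,0,-0.9,0,88],[0,0,-0.9,0,88],[0,0,-0.9,0,88]]' 25; python3 -m inch '[[0,0,-0.55,0,88],[0,0,0,0,50],[0,0,0,0,50],[0,0,0,0,50],[0,0,0,0,50]]'; python3 -m inch '[[0,0,0,0,50],[0,0,0.5,0,50],[0,0,0.5,0,50],[0,0,0,0,50],[0,0,0,0,50]]';python3 -m inch '[[0,0,0,0,50]]'
```

```text
clock: 5.5
tool_pos: [0.4658, 0.3483, 0.0498]
eef_rot: [-0.037, 0.999, -0.001, 0.001]
contact_force: [-0.2, 0.6, -0.6]
opening: 0.998
clock: 6.0
tool_pos: [0.4642, 0.3516, 0.0381]
eef_rot: [-0.039, 0.999, 0.001, 0.001]
contact_force: [-0.1, 2.7, -0.9]
opening: 0.659
clock: 6.5
tool_pos: [0.4638, 0.35, 0.0625]
eef_rot: [-0.039, 0.999, 0.0, 0.0]
contact_force: [0.3, -0.2, -5.4]
opening: 0.635
clock: 6.6
tool_pos: [0.4634, 0.3498, 0.0617]
eef_rot: [-0.039, 0.999, -0.0, -0.0]
contact_force: [-0.8, -0.3, -5.1]
opening: 0.63
```

```bash
python3 -m inch '[[0,0,0.9,-1,50],[0,0,0.9,-1,50],[0,0,0.9,-1,50],[0,0,0.9,-1,50],[0.58,-0.52,0,-1,50]]'>/dev/null; python3 -m inch '[[0.6,-0.53,0,-1,50],[0.6,-0.53,0,-1,50],[0.6,-0.53,0,-1,50],[0.6,-0.53,0,-1,50],[0.6,-0.53,0,-1,50]]'; python3 -m inch '[[0.6,-0.53,0,-1,50],[0.6,-0.53,0,-1,50],[0.6,-0.53,0,-1,50],[0.6,-0.53,0,-1,50],[0.6,-0.53,0,-1,50]]';python3 -m inch '[[0.6,-0.53,0,-0.85,50],[0,0,0,0,50],[0,0,0,0,50]]'
```

```text
clock: 7.6
tool_pos: [0.5538, 0.2708, 0.1522]
eef_rot: [0.468, 0.884, 0.0, 0.0]
contact_force: [0.3, -0.2, 0.8]
opening: 0.568
clock: 8.1
tool_pos: [0.6287, 0.2046, 0.1522]
eef_rot: [0.68, 0.733, 0.0, -0.0]
contact_force: [0.3, 0.4, -0.8]
opening: 0.569
clock: 8.4
tool_pos: [0.6426, 0.1921, 0.1519]
eef_rot: [0.71, 0.704, -0.0, -0.0]
contact_force: [-1.0, 0.1, -0.3]
opening: 0.567
```

```bash
python3 - <<'E'
from h import *
for n in('top','side'): s=snap(n,n+'1.png');print(n);cartons(s,.12)
E
```

```text
top
c=(774,-97) z=105 size 59x26 long-axis 76.9 deg hue 9 sat 23 px(345,124) n208
c=(779,115) z=50 size 76x41 long-axis 89.9 deg hue 22 sat 170 px(275,127) n132
c=(657,-174) z=79 size 209x110 long-axis 89.5 deg hue 11 sat 30 px(368,163) n2200
c=(684,-463) z=43 size 61x43 long-axis 80.7 deg hue 0 sat 4 px(466,153) n216
c=(453,-131) z=53 size 81x56 long-axis -3.9 deg hue 15 sat 113 px(359,232) n541
c=(427,27) z=53 size 80x56 long-axis -8.9 deg hue 15 sat 113 px(305,241) n539
c=(332,-82) z=53 size 81x56 long-axis -60.2 deg hue 13 sat 155 px(343,273) n558
c=(274,310) z=53 size 79x57 long-axis 30.4 deg hue 111 sat 146 px(205,294) n516
c=(262,-242) z=53 size 81x47 long-axis 72.9 deg hue 14 sat 129 px(399,296) n385
side
c=(531,281) z=55 size 118x59 long-axis -50.6 deg hue 15 sat 100 px(264,149) n604
c=(777,117) z=47 size 81x46 long-axis 89.8 deg hue 21 sat 155 px(365,150) n143
c=(272,312) z=50 size 78x60 long-axis 30.5 deg hue 112 sat 131 px(179,179) n406
c=(441,180) z=50 size 81x59 long-axis 12.3 deg hue 15 sat 104 px(253,183) n548
c=(773,-108) z=105 size 59x26 long-axis -61.3 deg hue 13 sat 29 px(420,187) n557
c=(654,-173) z=77 size 211x112 long-axis 89.6 deg hue 13 sat 35 px(402,229) n3162
c=(313,165) z=50 size 83x57 long-axis 62.9 deg hue 9 sat 165 px(212,207) n602
c=(423,28) z=50 size 80x58 long-axis -7.4 deg hue 15 sat 111 px(275,222) n678
c=(449,-130) z=50 size 81x58 long-axis -3.5 deg hue 15 sat 110 px(320,262) n863
c=(329,-81) z=50 size 82x57 long-axis -59.8 deg hue 10 sat 171 px(263,272) n905
c=(688,-463) z=40 size 62x31 long-axis 80.0 deg hue 20 sat 8 px(509,321) n427
c=(261,-243) z=50 size 81x45 long-axis 71.9 deg hue 10 sat 157 px(274,347) n749
```

View pics/side1.png

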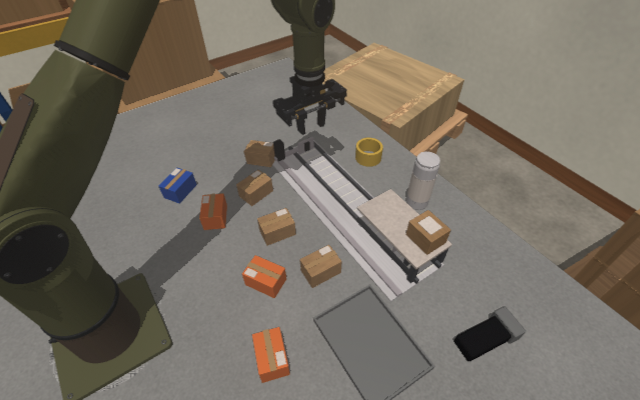

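```bash
python3 -m inch '[[-0.48,-0.8,0,-0.97,70],[-0.48,-0.8,0,-0.97,88],[-0.48,-0.8,0,-0.97,88],[-0.48,-0.8,0,-0.97,88],[-0.48,-0.8,0,-0.97,88]]'>/dev/null; python3 -m inch '[[-0.48,-0.8,0,-0.97,88],[-0.48,-0.8,0,-0.97,88],[-0.48,-0.8,0,-0.97,88],[-0.48,-0.8,0,-0.97,88],[-0.48,-0.8,0,-0.97,88]]' >/dev/null; python3 -m inch '[[-0.48,-0.8,0,-0.97,88],[-0.48,-0.8,0,-0.97,88],[-0.48,-0.8,0,-0.97,88],[-0.48,-0.8,0,-0.97,88],[-0.48,-0.8,0,-0.97,88]]'; python3 -m inch '[[-0.48,-0.8,0,-0.97,88],[0,0,0,0,88]]'; python3 - <<'E'
from h import *
s=snap('top');cartons(s,.12)
t=snap('side')
cv2.imwrite('pics/c1.png',np.hstack([cv2.resize(s['pixels'][140:260,160:280,::-1],(390,390)),cv2.resize(t['pixels'][110:210,210:310,::-1],(390,390))]))
for n,s in(('top',s),('side',t)):
  P=cloud(s);x,y,z=np.moveaxis(P,-1,0);H=cv2.cvtColor(s['pixels'],cv2.COLOR_RGB2HSV)
  m=(z>.02)&(x>.46)&(x<.62)&(abs(y-.3)<.08)&(H[...,1]>60);q=P[m];print(n,len(q),q.min(0).round(3),q.max(0).round(3),np.percentile(q[:,2],[50,80,95]))
  q=q[q[:,2]>np.percentile(q[:,2],90)-.008];print(len(q),cv2.minAreaRect((q[:,:2]*1000).astype(np.float32)))
E
```

```text
clock: 10.0
tool_pos: [0.4626, -0.1076, 0.1522]
eef_rot: [1.0, 0.018, 0.0, -0.001]
contact_force: [0.3, -0.5, 0.5]
opening: 0.997
clock: 10.2
tool_pos: [0.4494, -0.13, 0.1524]
eef_rot: [0.999, -0.035, -0.0, 0.0]
contact_force: [-0.3, 0.5, 0.4]
opening: 0.994
c=(775,-99) z=106 size 60x27 long-axis 80.2 deg hue 8 sat 23 px(345,124) n210
c=(779,115) z=50 size 77x42 long-axis 89.6 deg hue 22 sat 170 px(275,127) n132
c=(656,-174) z=79 size 209x111 long-axis 89.3 deg hue 11 sat 30 px(368,163) n2195
c=(682,-462) z=43 size 61x50 long-axis 84.7 deg hue 10 sat 4 px(465,153) n206
c=(536,279) z=58 size 117x58 long-axis -51.3 deg hue 15 sat 117 px(216,206) n674
c=(445,179) z=53 size 81x56 long-axis 12.5 deg hue 15 sat 116 px(252,235) n553
c=(316,164) z=53 size 81x56 long-axis 62.2 deg hue 13 sat 165 px(257,281) n579
c=(275,310) z=53 size 78x56 long-axis 31.3 deg hue 111 sat 146 px(205,294) n515
c=(262,-243) z=53 size 80x48 long-axis 73.0 deg hue 14 sat 128 px(399,296) n383
top 535 [0.478 0.245 0.02 ] [0.566 0.341 0.067] [0.05228417 0.05542612 0.05774833]
429 ((526.1978759765625, 290.9114990234375), (56.802249908447266, 86.23834228515625), 38.733951568603516)
side 524 [0.476 0.245 0.02 ] [0.555 0.34  0.07 ] [0.0486185  0.05165401 0.05442965]
328 ((522.3612670898438, 290.78076171875), (56.81916046142578, 90.30635833740234), 36.7349739074707)
```

View pics/c1.png

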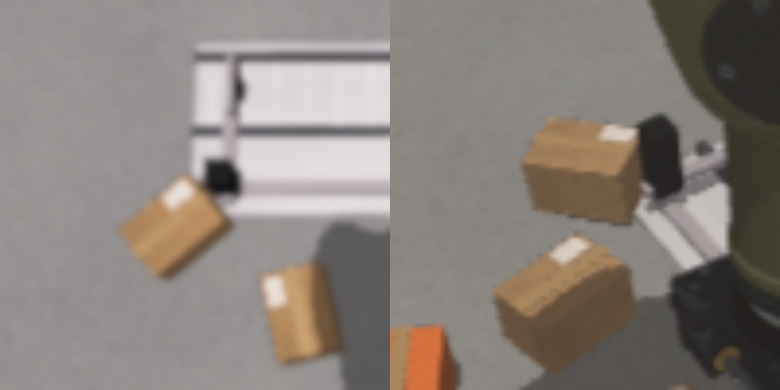

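```bash
python3 -m inch '[[0,0,-1,0,88],[0,0,-1,0,88],[0,0,-1,0,88],[0,0,-0.9,0,88],[0,0,-0.7,0,88]]' 40 >/dev/null; python3 -m inch '[[0,0,0,0,50],[0,0,0,0,50],[0,0,0,0,50],[0,0,0,0,50],[0,0,0,0,50]]'; python3 -m inch '[[0,0,0.5,0,50],[0,0,0.5,0,50],[0,0,0,0,50],[0,0,0,0,50],[0,0,0,0,50]]'
```

```text
clock: 11.3
tool_pos: [0.4518, -0.1289, 0.0378]
eef_rot: [0.999, -0.033, 0.001, 0.001]
contact_force: [0.2, -0.6, 5.3]
opening: 0.634
clock: 11.8
tool_pos: [0.4508, -0.1281, 0.0615]
eef_rot: [0.999, -0.033, -0.0, -0.0]
contact_force: [-0.0, -0.8, -5.9]
opening: 0.629
```

```bash
python3 -m inch '[[0,0,0.9,0.97,50],[0,0,0.9,0.97,50],[0,0,0.9,0.97,50],[0,0,0.8,0.97,50],[0.67,0.465,0,0.97,50]]'; python3 -m inch '[[0.67,0.465,0,0.97,50],[0.67,0.465,0,0.97,50],[0.67,0.465,0,0.97,50],[0.67,0.465,0,0.97,50],[0.67,0.465,0,0.97,50]]'; python3 -m inch '[[0.67,0.465,0,0.97,50],[0.67,0.465,0,0.97,50],[0.67,0.465,0,0.97,50],[0.67,0.465,0,0.97,50],[0.67,0.465,0,0.97,50]]'; python3 -m inch '[[0.63,0.465,0,0.95,50],[0,0,0,0,50],[0,0,0,0,50]]'
```

```text
clock: 12.3
tool_pos: [0.4658, -0.1189, 0.151]
eef_rot: [0.976, 0.219, -0.001, 0.001]
contact_force: [0.5, -0.5, -6.9]
opening: 0.636
clock: 12.8
tool_pos: [0.5511, -0.058, 0.1484]
eef_rot: [0.888, 0.459, -0.001, -0.001]
contact_force: [-0.1, -0.6, -5.5]
opening: 0.632
clock: 13.3
tool_pos: [0.6345, -0.0001, 0.1479]
eef_rot: [0.744, 0.668, -0.001, -0.001]
contact_force: [0.5, -0.3, -5.9]
opening: 0.637
clock: 13.6
tool_pos: [0.6496, 0.011, 0.148]
eef_rot: [0.712, 0.702, -0.001, -0.001]
contact_force: [-0.6, -1.0, -5.0]
opening: 0.638
```

```bash
python3 -m inch '[[0.05,0,-0.8,0.03,50],[0,0,-0.9,0,50],[0,0,-0.9,0,50],[0,0,-0.9,0,50],[0,0,0,0,50]]'; python3 -m inch '[[0,0,-0.2,0,50],[0,0,-0.2,0,50],[0,0,-0.2,0,50],[0,0,0,0,50]]';  python3 - <<'E'
from h import *
s=snap('side');cv2.imwrite('pics/c2.png',cv2.resize(s['pixels'][130:250,270:430,::-1],None,fx=4,fy=4,interpolation=cv2.INTER_CUBIC))
E
```

```text
clock: 14.1
tool_pos: [0.6481, 0.0098, 0.0583]
eef_rot: [0.711, 0.703, -0.004, -0.003]
contact_force: [-0.9, 0.0, -5.9]
opening: 0.628
clock: 14.5
tool_pos: [0.6521, 0.0111, 0.0469]
eef_rot: [0.711, 0.703, -0.0, -0.0]
contact_force: [-0.4, 0.2, -5.2]
opening: 0.633
```

View pics/c2.png

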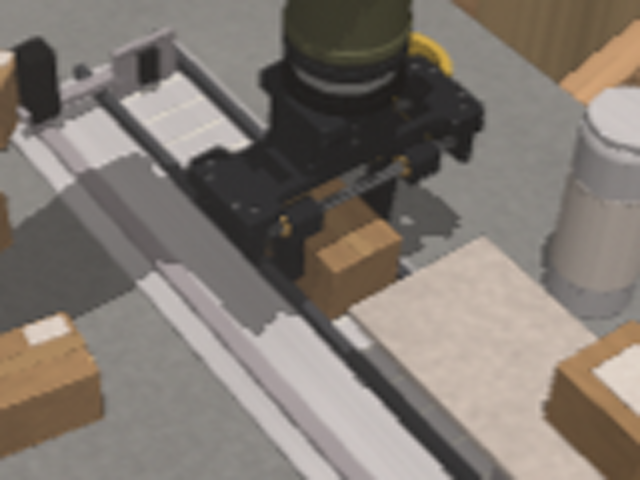

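```bash
python3 -m inch '[[0,0,-0.1,0,50],[0,0,-0.1,0,50],[0,0,-0.05,0,50],[0,0,0,0,50]]'; python3 -m inch '[[0,0,0,0,66],[0,0,0,0,66],[0,0,0,0,66],[0,0,0.4,0,66],[0,0,0.8,0,66]]';python3 -m inch '[[0,0,0.9,0,75],[0,0,0.9,0,88],[0,0,0.9,0,88],[0,0,0.3,0,88]]'
```

```text
clock: 14.95
tool_pos: [0.6528, 0.0111, 0.0419]
eef_rot: [0.711, 0.703, 0.0, 0.0]
contact_force: [-2.6, 0.5, 4.2]
opening: 0.629
clock: 15.45
tool_pos: [0.6513, 0.0111, 0.0701]
eef_rot: [0.711, 0.704, -0.001, -0.001]
contact_force: [0.4, -0.9, -0.2]
opening: 0.753
clock: 15.85
tool_pos: [0.654, 0.011, 0.1488]
eef_rot: [0.711, 0.703, 0.002, 0.002]
contact_force: [-0.5, 0.1, 0.2]
opening: 0.996
```

```bash
python3 -m inch '[[-0.65,0.05,0,0.98,88],[-0.65,0.05,0,0.98,88],[-0.65,0.05,0,0.98,88],[-0.65,0.05,0,0.98,88],[-0.65,0.05,0,0.98,88]]'>/dev/null; python3 -m inch '[[-0.65,0.05,0,0.98,88],[-0.65,0.05,0,0.98,88],[-0.65,0.05,0,0.98,88],[-0.65,0.05,0,0.98,88],[-0.65,0.05,0,0.98,88]]' >/dev/null; python3 -m inch '[[-0.65,0.05,0,0.98,88],[-0.65,0.05,0,0.98,88],[-0.65,0.05,0,0.98,88],[-0.65,0.05,0,0.98,88],[0,0,0,0,88]]';python3 - <<'E'
from h import *
for n in('top','side'): s=snap(n);print(n);cartons(s,.065)
E
```

```text
clock: 17.35
tool_pos: [0.4224, 0.0283, 0.1457]
eef_rot: [0.071, 0.997, -0.001, -0.002]
contact_force: [0.7, -0.3, -0.3]
opening: 1.002
top
c=(778,115) z=50 size 76x41 long-axis -89.5 deg hue 22 sat 170 px(275,127) n130
c=(687,-463) z=43 size 61x38 long-axis 80.5 deg hue 10 sat 4 px(466,153) n203
c=(652,9) z=57 size 78x56 long-axis 89.2 deg hue 15 sat 116 px(310,165) n527
c=(525,293) z=56 size 80x57 long-axis -50.8 deg hue 15 sat 119 px(213,209) n569
c=(445,179) z=53 size 81x56 long-axis 12.8 deg hue 15 sat 116 px(252,235) n556
c=(316,164) z=53 size 81x56 long-axis 61.6 deg hue 13 sat 165 px(257,280) n574
c=(274,310) z=53 size 81x57 long-axis 32.5 deg hue 111 sat 146 px(204,294) n514
c=(262,-243) z=53 size 80x48 long-axis 73.1 deg hue 14 sat 128 px(399,296) n387
side
c=(777,119) z=46 size 83x45 long-axis 89.6 deg hue 21 sat 155 px(365,150) n151
c=(270,312) z=50 size 78x59 long-axis 31.4 deg hue 112 sat 127 px(179,179) n405
c=(431,178) z=50 size 60x59 long-axis 12.9 deg hue 15 sat 110 px(249,185) n353
c=(650,11) z=53 size 83x57 long-axis 89.9 deg hue 15 sat 110 px(352,188) n592
c=(772,-110) z=58 size 59x25 long-axis -58.8 deg hue 13 sat 30 px(418,195) n181
c=(313,166) z=50 size 85x56 long-axis 61.8 deg hue 10 sat 169 px(211,207) n606
c=(423,28) z=50 size 80x59 long-axis -8.4 deg hue 15 sat 106 px(275,223) n618
c=(329,-81) z=50 size 82x58 long-axis -59.9 deg hue 10 sat 171 px(263,272) n901
c=(688,-463) z=40 size 61x31 long-axis 79.8 deg hue 20 sat 9 px(509,321) n428
c=(261,-243) z=50 size 81x45 long-axis 71.9 deg hue 10 sat 157 px(274,347) n739
```

```bash
python3 -m inch '[[0.1,-0.02,-1,0,88],[0,0,-1,0,88],[0,0,-1,0,88],[0,0,-0.9,0,88],[0,0,-0.45,0,88]]' 40 >/dev/null; python3 -m inch '[[0,0,0,0,50],[0,0,0,0,50],[0,0,0,0,50],[0,0,0,0,50],[0,0,0,0,50]]'; python3 -m inch '[[0,0,0.5,0,50],[0,0,0.5,0,50],[0,0,0,0,50],[0,0,0,0,50],[0,0,0,0,50]]'
```

```text
clock: 18.45
tool_pos: [0.4286, 0.0275, 0.0585]
eef_rot: [0.072, 0.997, -0.002, -0.005]
contact_force: [1.1, 0.1, 2.4]
opening: 0.629
clock: 18.95
tool_pos: [0.4281, 0.0274, 0.0827]
eef_rot: [0.072, 0.997, -0.002, -0.006]
contact_force: [-0.1, 0.8, -1.9]
opening: 0.627
```

```bash
python3 -m inch '[[0,0,0,0,50]]' ; python3 -m inch '[[0,0,-0.5,0,50],[0,0,-0.5,0,50],[0,0,0,0,80],[0,0,0,0,80],[0,0,0,0,80]]';python3 -m inch '[[0,0,-0.4,0,80],[0,0,-0.4,0,80],[0,0,0,0,80]]';python3 -c "
from plant import r;print(r.get_state()['q'].round(3))"
```

```text
clock: 19.05
tool_pos: [0.428, 0.0275, 0.0827]
eef_rot: [0.072, 0.997, -0.002, -0.006]
contact_force: [0.2, 0.2, -0.9]
opening: 0.628
clock: 19.55
tool_pos: [0.4281, 0.0277, 0.0582]
eef_rot: [0.072, 0.997, -0.002, -0.006]
contact_force: [0.2, -0.3, -0.1]
opening: 0.877
clock: 19.85
tool_pos: [0.4278, 0.0272, 0.0391]
eef_rot: [0.072, 0.997, -0.001, -0.007]
contact_force: [-0.6, -0.7, -0.3]
opening: 0.906
[-0.041  0.915 -0.21   2.267  1.668  0.166 -0.416]
```

```bash
python3 -m inch '[[0,0,0,0,50],[0,0,0,0,50],[0,0,0,0,50],[0,0,0,0,50],[0,0,0.3,0,50]]' 25; python3 -m inch '[[0,0,0.8,-1,50],[0,0,0.8,-1,50],[0,0,0.8,-1,50],[0,0,0.8,-1,50],[0,0,0.7,-1,50]]'; for i in 1; do python3 -m inch '[[0,-0.67,0,-1,50],[0,-0.67,0,-1,50],[0,-0.67,0,-1,50],[0,-0.67,0,-1,50],[0,-0.67,0,-1,50]]';python3 -m inch '[[0,-0.67,0,-1,50],[0,-0.67,0,-1,50],[0,-0.67,0,-1,50],[0,-0.67,0,-1,50],[0,-0.67,0,-1,50]]'; python3 -m inch '[[0,-0.67,0,-1,50],[0,-0.67,0,-1,50],[0,-0.67,0,-1,50],[0,-0.67,0,-1,50],[0,-0.67,0,-1,50]]'; python3 -m inch '[[0,-0.67,0,-1,50],[0,-0.67,0,-1,50],[0,-0.67,0,-1,50],[0,-0.67,0,-1,50],[0,-0.67,0,-1,50]]'; python3 -m inch '[[0,-0.67,0,-1,50],[0,-0.67,0,-1,50],[0,-0.67,0,-1,50],[0,-0.67,0,-1,50],[0,0,0,0,50]]'; done
```

```text
clock: 20.35
tool_pos: [0.4278, 0.0272, 0.0467]
eef_rot: [0.072, 0.997, -0.002, -0.007]
contact_force: [-0.4, -0.7, -1.1]
opening: 0.635
clock: 20.85
tool_pos: [0.4291, 0.0269, 0.1379]
eef_rot: [0.311, 0.95, -0.001, -0.005]
contact_force: [0.5, 0.3, -1.5]
opening: 0.633
clock: 21.35
tool_pos: [0.4291, -0.0575, 0.1371]
eef_rot: [0.547, 0.837, -0.0, -0.005]
contact_force: [-0.6, 1.2, -1.2]
opening: 0.634
clock: 21.85
tool_pos: [0.4291, -0.1412, 0.137]
eef_rot: [0.745, 0.667, 0.001, -0.005]
contact_force: [-0.3, -0.8, -0.9]
opening: 0.632
clock: 22.35
tool_pos: [0.4291, -0.2249, 0.137]
eef_rot: [0.892, 0.452, 0.002, -0.004]
contact_force: [-0.2, -0.8, -1.5]
opening: 0.634
clock: 22.85
tool_pos: [0.4291, -0.3085, 0.1369]
eef_rot: [0.979, 0.206, 0.003, -0.004]
contact_force: [-0.7, 0.4, -1.7]
opening: 0.632
clock: 23.35
tool_pos: [0.4288, -0.3775, 0.137]
eef_rot: [1.0, -0.002, 0.004, -0.001]
contact_force: [-0.3, -0.7, -0.4]
opening: 0.635
```

```bash
python3 -m inch '[[0.24,0,-0.9,-0.3,50],[0,0,-0.9,0,50],[0,0,-0.9,0,50],[0,0,-0.6,0,50],[0,0,-0.3,0,50]]'; python3 -m inch '[[0,0,-0.1,0,50],[0,0,0,0,70],[0,0,0,0,70],[0,0,0,0,70],[0,0,0.4,0,70]]'; python3 -m inch '[[0,0,0.9,0,80],[0,0,0.9,0,88],[0,0,0.9,0,88],[0,0,0.9,0,88],[0,0,0,0,88]]'
```

```text
clock: 23.85
tool_pos: [0.4349, -0.3736, 0.0456]
eef_rot: [1.0, -0.015, 0.003, -0.004]
contact_force: [-0.5, 0.2, -1.5]
opening: 0.633
clock: 24.35
tool_pos: [0.4351, -0.3749, 0.0544]
eef_rot: [1.0, -0.016, 0.003, -0.003]
contact_force: [-0.3, 0.5, 0.2]
opening: 0.795
clock: 24.85
tool_pos: [0.437, -0.3766, 0.1482]
eef_rot: [1.0, -0.016, 0.007, -0.001]
contact_force: [0.2, -0.6, 0.4]
opening: 0.998
```

```bash
for i in 1; do python3 -m inch '[[0,0.9,0,0.1,88],[0,0.97,0,0.1,88],[0,0.97,0,0.1,88],[0,0.97,0,0.1,88],[0,0.97,0,0.1,88]]'; python3 -m inch '[[0,0.97,0,0.1,88],[0,0.97,0,0.1,88],[0,0.97,0,0.1,88],[0,0.97,0,0.1,88],[0,0.97,0,0.1,88]]'; python3 -m inch '[[0,0.97,0,0.1,88],[0,0.97,0,0.1,88],[0,0.97,0,0.1,88],[0,0.97,0,0.1,88],[0,0.97,0,0.1,88]]'; python3 -m inch '[[0.1,0.97,0,0.1,88],[0.1,0.97,0,0.1,88],[0.1,0.97,0,0.1,88],[0,0.97,0,0.1,88],[0,0.97,0,0.1,88]]'; done >/dev/null; python3 -m inch '[[0,0.97,0,0.1,88],[0,0.97,0,0.2,88],[0,0.97,0,0.1,88],[0,0,0,0,88]]'
python3 - <<'E'
from h import *
for n in('top','side'):
    s=snap(n);print(n)
    for c in cartons(s,.068,False):
        if 13<c[6]<18 and c[7]>90 and c[0]>350:print([round(float(v),3) for v in c])
E
```

```text
clock: 27.25
tool_pos: [0.4428, 0.1849, 0.1443]
eef_rot: [0.994, 0.112, 0.004, -0.004]
contact_force: [0.0, -0.0, 0.4]
opening: 0.998
top
[652.564, 8.819, 0.057, 77.878, 55.748, 89.842, 15.0, 116.0]
[437.857, -374.801, 0.057, 81.099, 57.408, -0.129, 15.0, 116.0]
[422.0, 173.374, 0.054, 55.864, 32.978, -77.913, 15.0, 117.0]
side
[442.714, 179.8, 0.05, 83.603, 58.822, 13.711, 15.0, 109.0]
[649.189, 11.318, 0.053, 83.949, 57.423, 89.734, 15.0, 110.0]
[436.438, -374.521, 0.054, 82.159, 56.651, -1.799, 15.0, 116.0]
```

```bash
python3 -m inch '[[0,-0.2,-0.9,0,88],[0,0,-0.9,0,88],[0,0,-0.9,0,88],[0,0,-0.9,0,88],[0,0,-0.67,0,88]]' 40; python3 -m inch '[[0,0,0,0,88],[0,0,0,0,50],[0,0,0,0,50],[0,0,0,0,50],[0,0,0,0,50]]'; python3 -m inch '[[0,0,0.5,0,50],[0,0,0.5,0,50],[0,0,0,0,50],[0,0,0,0,50],[0,0,0,0,50]]';python3 -m inch '[[0,0,0,0,50],[0,0,0,0,50]]'
```

```text
clock: 27.85
tool_pos: [0.4427, 0.1736, 0.0366]
eef_rot: [0.994, 0.108, 0.003, -0.002]
contact_force: [-0.7, -1.0, 0.1]
opening: 1.001
clock: 28.35
tool_pos: [0.4433, 0.1763, 0.0385]
eef_rot: [0.994, 0.11, 0.004, -0.004]
contact_force: [-0.8, 1.6, 0.1]
opening: 0.662
clock: 28.85
tool_pos: [0.4429, 0.1759, 0.0627]
eef_rot: [0.994, 0.109, 0.003, -0.003]
contact_force: [0.5, -0.0, -1.6]
opening: 0.632
clock: 29.05
tool_pos: [0.4427, 0.1758, 0.0624]
eef_rot: [0.994, 0.109, 0.003, -0.003]
contact_force: [0.2, 0.2, -0.8]
opening: 0.629
```

```bash
for i in 1; do python3 -m inch '[[0,0,0.8,0,50],[0,0,0.8,0,50],[0,0,0.8,0,50],[0,-0.6,0.7,0,50],[0,-0.9,0,-0.1,50]]'; python3 -m inch '[[0,-0.96,0,-0.2,50],[0,-0.96,0,-0.2,50],[0,-0.96,0,-0.2,50],[0,-0.96,0,-0.2,50],[0,-0.96,0,-0.2,50]]'; python3 -m inch '[[0,-0.96,0,-0.2,50],[0,-0.96,0,-0.2,50],[0,-0.96,0,-0.2,50],[0,-0.96,0,-0.2,50],[0,-0.96,0,-0.2,50]]'; python3 -m inch '[[0,-0.96,0,-0.2,50],[0,-0.96,0,-0.2,50],[0,-0.96,0,0,50],[-0.1,-0.96,0,0,50],[-0.1,-0.96,0,0,50]]'; python3 -m inch '[[0,-0.96,0,0,50],[0,-0.96,0,0,50],[0,-0.5,0,0,50],[0,0,0,0,50]]'; done
```

```text
clock: 29.55
tool_pos: [0.444, 0.1397, 0.1418]
eef_rot: [0.994, 0.106, 0.005, -0.004]
contact_force: [0.9, -0.2, -1.3]
opening: 0.635
clock: 30.05
tool_pos: [0.4426, 0.0174, 0.14]
eef_rot: [0.999, 0.052, 0.003, -0.003]
contact_force: [-0.0, -0.5, -1.7]
opening: 0.63
clock: 30.55
tool_pos: [0.4426, -0.1026, 0.14]
eef_rot: [1.0, -0.001, 0.003, -0.003]
contact_force: [-0.6, 0.1, -2.1]
opening: 0.63
clock: 31.05
tool_pos: [0.4375, -0.2225, 0.1399]
eef_rot: [1.0, -0.021, 0.003, -0.003]
contact_force: [0.9, 0.3, -1.6]
opening: 0.629
clock: 31.45
tool_pos: [0.4375, -0.2839, 0.14]
eef_rot: [1.0, -0.023, 0.004, -0.002]
contact_force: [-0.6, 0.3, -1.0]
opening: 0.634
```

```bash
python3 -m inch '[[0,0.05,-0.9,0,50],[0,0,-0.9,0,50],[0,0,-0.9,0,50],[0,0,-0.6,0,50],[0,0,-0.4,0,50]]'; python3 -m inch '[[0,0,-0.12,0,50],[0,0,0,0,50],[0,0,0,0,68],[0,0,0,0,68],[0,0,0,0,68]]'; python3 -m inch '[[0,0,0.5,0,68],[0,0,0.9,0,68],[0,0,0.9,0,80],[0,0,0.9,0,88],[0,0,0.9,0,88]]'
python3 - <<'E'
from h import *
for n in('top','side'):
    s=snap(n);print(n)
    for c in cartons(s,.068,False):
        if 13<c[6]<18 and c[7]>90 and c[0]>350:print([round(float(v),3) for v in c])
E
```

```text
clock: 31.95
tool_pos: [0.4377, -0.2786, 0.0465]
eef_rot: [1.0, -0.02, 0.003, -0.004]
contact_force: [-0.7, -0.5, -1.5]
opening: 0.629
clock: 32.45
tool_pos: [0.4383, -0.2811, 0.0452]
eef_rot: [1.0, -0.021, 0.004, -0.002]
contact_force: [-0.5, -0.6, 0.3]
opening: 0.772
clock: 32.95
tool_pos: [0.4378, -0.2809, 0.1491]
eef_rot: [1.0, -0.021, 0.004, -0.003]
contact_force: [0.6, -0.3, 0.1]
opening: 0.995
top
[652.378, 9.004, 0.057, 77.649, 55.425, 89.089, 15.0, 116.0]
[524.896, 293.757, 0.056, 80.114, 57.34, -51.057, 15.0, 119.0]
[414.364, -280.723, 0.057, 56.665, 26.775, 89.358, 15.0, 116.0]
side
[532.065, 281.155, 0.053, 118.433, 60.31, -49.831, 15.0, 103.0]
[432.696, -280.023, 0.054, 70.192, 57.318, -1.693, 15.0, 112.0]
[435.697, -374.434, 0.054, 80.871, 56.442, -1.478, 15.0, 115.0]
```

```bash
for i in 1; do python3 -m inch '[[0.14,0.95,0,0.91,88],[0.14,0.95,0,0.91,88],[0.14,0.95,0,0.91,88],[0.14,0.95,0,0.91,88],[0.14,0.95,0,0.91,88]]'; python3 -m inch '[[0.14,0.95,0,0.91,88],[0.14,0.95,0,0.91,88],[0.14,0.95,0,0.91,88],[0.14,0.95,0,0.91,88],[0.14,0.95,0,0.91,88]]'; python3 -m inch '[[0.14,0.95,0,0.91,88],[0.14,0.95,0,0.91,88],[0.14,0.95,0,0.91,88],[0.14,0.95,0,0.91,88],[0.14,0.95,0,0.91,88]]'; python3 -m inch '[[0.14,0.95,0,0.91,88],[0.14,0.95,0,0.91,88],[0.14,0.95,0,0.91,88],[0.14,0.95,0,0.91,88],[0.14,0.95,0,0.91,88]]'; done >/dev/null; python3 -m inch '[[0.14,0.95,0,0.91,88],[0.14,0.95,0,0.91,88],[0.14,0.9,0,0.91,88],[0.14,0.9,0,0.91,88],[0,0,0,0,88]]'
python3 - <<'E'
from h import *
for n in('top','side'):
    s=snap(n,n+'3.png');print(n)
    for c in cartons(s,.068,False):
        if 13<c[6]<18 and c[7]>90 and c[0]>350:print([round(float(v),3) for v in c])
E
```

```text
clock: 35.55
tool_pos: [0.5213, 0.2905, 0.1472]
eef_rot: [0.432, 0.902, 0.001, -0.006]
contact_force: [0.6, 0.7, 0.1]
opening: 0.997
top
[652.302, 9.008, 0.057, 77.581, 55.911, 89.155, 15.0, 116.0]
[440.943, -280.684, 0.057, 79.696, 56.217, -1.213, 15.0, 113.0]
[438.272, -375.251, 0.057, 80.723, 56.646, -2.043, 15.0, 116.0]
side
[532.147, 281.183, 0.053, 117.303, 59.006, -51.549, 15.0, 100.0]
[650.584, 10.424, 0.054, 83.025, 58.935, 88.921, 15.0, 110.0]
[438.103, -280.578, 0.054, 80.92, 56.842, -2.238, 15.0, 113.0]
[435.872, -374.289, 0.054, 81.382, 56.603, -2.013, 15.0, 116.0]
```

```bash
python3 -m inch '[[0.08,0.08,-0.9,0,88],[0,0,-0.9,0,88],[0,0,-0.9,0,88],[0,0,-0.8,0,88],[0,0,-0.6,0,88]]' 40; python3 -m inch '[[0,0,-0.1,0,88],[0,0,0,0,50],[0,0,0,0,50],[0,0,0,0,50],[0,0,0,0,50]]'; python3 -m inch '[[0,0,0,0,50],[0,0,0.5,0,50],[0,0,0.5,0,50],[0,0,0,0,50],[0,0,0,0,50]]';python3 -m inch '[[0,0,0,0,50],[0,0,0,0,50]]'
```

```text
clock: 36.15
tool_pos: [0.5236, 0.2859, 0.0434]
eef_rot: [0.435, 0.9, -0.003, -0.005]
contact_force: [0.5, -0.2, -0.5]
opening: 0.999
clock: 36.65
tool_pos: [0.5251, 0.2893, 0.0432]
eef_rot: [0.434, 0.901, 0.001, -0.004]
contact_force: [2.4, 0.9, 1.3]
opening: 0.66
clock: 37.15
tool_pos: [0.5239, 0.2884, 0.0675]
eef_rot: [0.434, 0.901, -0.001, -0.005]
contact_force: [-0.5, 0.7, -5.7]
opening: 0.63
clock: 37.35
tool_pos: [0.5235, 0.2883, 0.0667]
eef_rot: [0.434, 0.901, -0.001, -0.005]
contact_force: [0.4, 0.9, -5.9]
opening: 0.632
```

```bash
python3 -m inch '[[0,0,0.9,0,50],[0,0,0.9,0,50],[0,0,0.9,0,50],[0,0,0.9,0,50],[0.6,-0.83,0,-0.81,50]]'; python3 -m inch '[[0.64,-0.83,0,-0.81,50],[0.64,-0.83,0,-0.81,50],[0.64,-0.83,0,-0.81,50],[0.64,-0.83,0,-0.81,50],[0.64,-0.83,0,-0.81,50]]'; python3 -m inch '[[0.64,-0.83,0,-0.81,50],[0.64,-0.83,0,-0.81,50],[0,0,0,0,50],[0,0,0,0,50]]'
python3 - <<'E'
from h import *
s=snap('side');cv2.imwrite('pics/c4.png',cv2.resize(s['pixels'][80:230,250:410,::-1],None,fx=4,fy=4,interpolation=cv2.INTER_CUBIC))
E
```

```text
clock: 37.85
tool_pos: [0.5375, 0.2739, 0.1604]
eef_rot: [0.469, 0.883, 0.003, -0.006]
contact_force: [0.3, 1.6, -5.0]
opening: 0.632
clock: 38.35
tool_pos: [0.6193, 0.1629, 0.1567]
eef_rot: [0.648, 0.761, -0.0, -0.005]
contact_force: [0.6, 0.2, -4.7]
opening: 0.632
clock: 38.75
tool_pos: [0.6508, 0.1217, 0.1566]
eef_rot: [0.709, 0.705, 0.0, -0.005]
contact_force: [0.1, -0.0, -5.6]
opening: 0.627
```

View pics/c4.png

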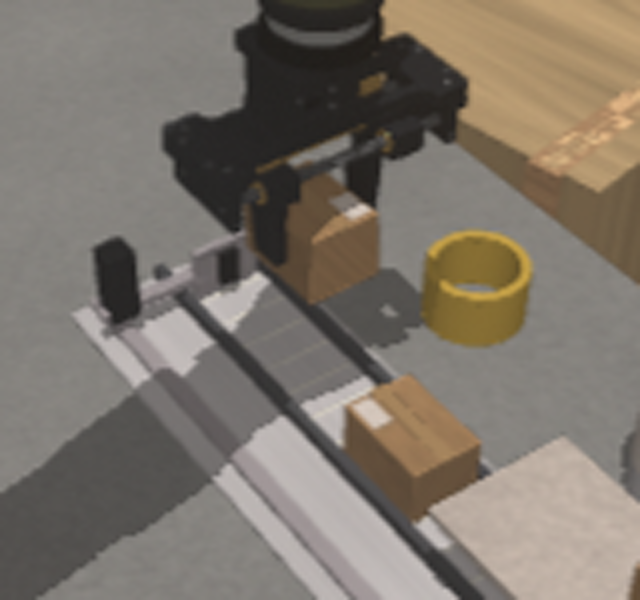

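```bash
python3 -m inch '[[0.05,0,-0.8,0,50],[0,0,-0.9,0,50],[0,0,-0.9,0,50],[0,0,-0.9,0,50],[0,0,-0.25,0,50]]'; python3 -m inch '[[0,0,-0.2,0,50],[0,0,-0.2,0,50],[0,0,-0.1,0,50],[0,0,0,0,50]]'
```

```text
clock: 39.3
tool_pos: [0.6494, 0.1239, 0.0608]
eef_rot: [0.708, 0.706, -0.001, -0.007]
contact_force: [0.1, -0.3, -5.9]
opening: 0.632
clock: 39.7
tool_pos: [0.6524, 0.1227, 0.0514]
eef_rot: [0.709, 0.705, 0.001, -0.005]
contact_force: [-0.5, -0.5, -5.8]
opening: 0.635
```

```bash
python3 -m inch '[[0,0,-0.1,0,50],[0,0,-0.1,0,50],[0,0,0,0,50]]'; python3 -m inch '[[0,0,-0.06,0,50],[0,0,0,0,50]]'; python3 -m inch '[[0,0,0,0,64],[0,0,0,0,66],[0,0,0,0,66],[0,0,0.3,0,66],[0,0,0.8,0,66]]'; python3 -m inch '[[0,0,0.9,0,66],[0,0,0.9,0,88],[0,0,0.9,0,88],[0,0,0.4,0,88]]'
python3 - <<'E'
from h import *
for n in('top','side'):
    s=snap(n);print(n)
    for c in cartons(s,.068,False):
        if 13<c[6]<18 and c[7]>90 and c[0]>350:print([round(float(v),3) for v in c])
E
```

```text
clock: 40.0
tool_pos: [0.6528, 0.1228, 0.0467]
eef_rot: [0.709, 0.705, 0.001, -0.004]
contact_force: [-0.1, -0.2, -0.4]
opening: 0.63
clock: 40.2
tool_pos: [0.6531, 0.1224, 0.0456]
eef_rot: [0.709, 0.705, 0.001, -0.004]
contact_force: [0.0, -2.5, 4.3]
opening: 0.63
clock: 40.7
tool_pos: [0.6508, 0.1224, 0.0708]
eef_rot: [0.709, 0.705, -0.001, -0.006]
contact_force: [-0.6, -0.2, -0.3]
opening: 0.747
clock: 41.1
tool_pos: [0.6534, 0.1231, 0.1521]
eef_rot: [0.709, 0.705, 0.002, -0.004]
contact_force: [0.4, -0.2, 0.2]
opening: 0.988
top
[440.782, -280.361, 0.057, 79.377, 56.365, -1.157, 15.0, 113.0]
[438.741, -374.948, 0.057, 80.55, 57.475, -3.932, 15.0, 116.0]
side
[649.883, 126.177, 0.054, 82.28, 57.097, -89.942, 15.0, 103.0]
[650.071, 10.708, 0.054, 82.065, 56.948, 89.182, 15.0, 111.0]
[437.895, -280.17, 0.054, 80.637, 57.606, -1.989, 15.0, 113.0]
[435.862, -374.079, 0.054, 81.325, 57.098, -1.994, 15.0, 116.0]
```

```bash
for i in 1; do python3 -m inch '[[-0.25,0.336,0,1,88],[-0.25,0.336,0,1,88],[-0.25,0.336,0,1,88],[-0.25,0.336,0,1,88],[-0.25,0.336,0,1,88]]'; python3 -m inch '[[-0.25,0.336,0,1,88],[-0.25,0.336,0,1,88],[-0.25,0.336,0,1,88],[-0.25,0.336,0,1,88],[-0.25,0.336,0,1,88]]'; python3 -m inch '[[-0.25,0.336,0,1,70],[-0.25,0.336,0,1,70],[-0.25,0.336,0,1,70],[-0.25,0.336,0,1,70],[-0.2,0.336,0,1,70]]'; python3 -m inch '[[0,0,0,0,70],[0,0,0,0,70]]'; done
```

```text
clock: 41.7
tool_pos: [0.6199, 0.1646, 0.148]
eef_rot: [0.5, 0.866, -0.001, -0.005]
contact_force: [-0.3, -0.2, 0.1]
opening: 0.998
clock: 42.2
tool_pos: [0.5887, 0.2065, 0.148]
eef_rot: [0.259, 0.966, -0.002, -0.005]
contact_force: [-0.8, 0.1, -0.2]
opening: 0.999
clock: 42.7
tool_pos: [0.5586, 0.2485, 0.1481]
eef_rot: [0.0, 1.0, -0.003, -0.005]
contact_force: [-0.4, -0.3, 0.3]
opening: 0.797
clock: 42.9
tool_pos: [0.5594, 0.2481, 0.1485]
eef_rot: [0.004, 1.0, -0.003, -0.004]
contact_force: [-0.3, -1.4, -0.8]
opening: 0.792
```

```bash
python3 -m inch '[[0.08,0,-0.8,0,70],[0,0,-0.8,0,70],[0,0,-0.8,0,70],[0,0,-0.8,0,70],[0,0,-0.3,0,70]]' 30; python3 -m inch '[[0,0,0,0,20],[0,0,0,0,20],[0,0,0,0,20],[0,0,0,0,20],[0,0,0,0,20]]'; python3 -m inch '[[0,0,0,0,20],[0,0,0,0,20],[0,0,0,0,20]]'
```

```text
clock: 43.4
tool_pos: [0.5612, 0.2468, 0.0597]
eef_rot: [0.004, 1.0, -0.004, -0.005]
contact_force: [-0.9, 0.4, 0.7]
opening: 0.798
clock: 43.9
tool_pos: [0.562, 0.2488, 0.0626]
eef_rot: [0.003, 1.0, -0.003, -0.003]
contact_force: [-0.6, -0.0, -0.8]
opening: 0.364
clock: 44.2
tool_pos: [0.5619, 0.2507, 0.0625]
eef_rot: [0.002, 1.0, -0.001, -0.003]
contact_force: [0.8, 4.6, -0.9]
opening: 0.268
```

```bash
python3 -m inch '[[0,-0.4,0,0,20],[0,-0.4,0,0,20],[0,-0.4,0,0,20],[0,-0.4,0,0,20],[0,-0.4,0,0,20]]'; python3 -m inch '[[-0.02,-0.3,0,0,20],[0,-0.2,0,0,20],[0,-0.15,0,0,20],[0,-0.15,0,0,20],[0,-0.15,0,0,20]]'; python3 -m inch '[[-0.02,-0.15,0,0,20],[0,-0.15,0,0,20],[0,-0.15,0,0,20],[0,-0.15,0,0,20],[0,-0.15,0,0,20]]'; python3 -m inch '[[-0.02,-0.15,0,0,20],[0,-0.15,0,0,20],[0,-0.15,0,0,20],[0,-0.15,0,0,20],[0,-0.15,0,0,20]]'; python3 -m inch '[[-0.02,-0.15,0,0,20],[0,-0.15,0,0,20],[0,-0.15,0,0,20],[0,-0.15,0,0,20],[0,-0.15,0,0,20]]'
```

```text
clock: 44.7
tool_pos: [0.5616, 0.2024, 0.0625]
eef_rot: [0.001, 1.0, 0.001, -0.003]
contact_force: [0.6, 9.0, -2.4]
opening: 0.271
clock: 45.2
tool_pos: [0.5614, 0.1791, 0.0625]
eef_rot: [0.001, 1.0, 0.001, -0.003]
contact_force: [0.8, 11.2, -3.9]
opening: 0.269
clock: 45.7
tool_pos: [0.5613, 0.1608, 0.0625]
eef_rot: [0.001, 1.0, 0.001, -0.003]
contact_force: [2.7, 10.0, -4.9]
opening: 0.268
clock: 46.2
tool_pos: [0.5611, 0.1423, 0.0625]
eef_rot: [0.001, 1.0, 0.002, -0.002]
contact_force: [2.1, 12.1, -6.1]
opening: 0.269
clock: 46.7
tool_pos: [0.561, 0.1241, 0.0625]
eef_rot: [0.001, 1.0, 0.002, -0.002]
contact_force: [3.3, 11.5, -5.5]
opening: 0.267
```

```bash
for i in 1; do python3 -m inch '[[-0.02,-0.15,0,0,20],[0,-0.15,0,0,20],[0,-0.15,0,0,20],[0,-0.15,0,0,20],[0,-0.15,0,0,20]]'; python3 -m inch '[[-0.02,-0.15,0,0,20],[0,-0.15,0,0,20],[0,-0.15,0,0,20],[0,-0.15,0,0,20],[0,-0.15,0,0,20]]'; python3 -m inch '[[-0.02,-0.15,0,0,20],[0,-0.15,0,0,20],[0,-0.15,0,0,20],[0,-0.15,0,0,20],[0,-0.15,0,0,20]]'; python3 -m inch '[[-0.02,-0.15,0,0,20],[0,-0.15,0,0,20],[0,-0.15,0,0,20],[0,-0.15,0,0,20],[0,-0.15,0,0,20]]';  python3 -m inch '[[0,-0.08,0,0,20],[0,-0.08,0,0,20],[0,-0.08,0,0,20],[0,-0.08,0,0,20],[0,-0.08,0,0,20]]'; done | grep -E 'pos|force'; python3 - <<'E'
from h import *
s=snap('side','side5.png');cartons(s,.068)
E
```

```text
tool_pos: [0.5608, 0.1053, 0.0625]
contact_force: [4.2, 11.1, -5.6]
tool_pos: [0.5607, 0.0866, 0.0625]
contact_force: [4.7, 12.0, -6.6]
tool_pos: [0.5606, 0.0678, 0.0625]
contact_force: [5.6, 12.6, -6.0]
tool_pos: [0.5604, 0.0491, 0.0625]
contact_force: [5.8, 12.0, -7.4]
tool_pos: [0.5603, 0.0391, 0.0625]
contact_force: [7.1, 12.2, -7.4]
c=(777,119) z=46 size 81x45 long-axis 89.3 deg hue 21 sat 157 px(365,150) n145
c=(270,311) z=50 size 80x60 long-axis 31.9 deg hue 112 sat 131 px(179,179) n406
c=(649,-7) z=53 size 95x57 long-axis 89.1 deg hue 15 sat 112 px(359,192) n468
c=(773,-110) z=61 size 59x25 long-axis -57.2 deg hue 13 sat 29 px(418,195) n204
c=(313,165) z=50 size 83x57 long-axis 62.4 deg hue 10 sat 169 px(212,207) n602
c=(329,-81) z=50 size 82x57 long-axis -60.2 deg hue 10 sat 172 px(263,272) n908
c=(438,-281) z=54 size 82x57 long-axis -2.6 deg hue 15 sat 113 px(357,315) n1179
c=(688,-463) z=40 size 61x31 long-axis 83.5 deg hue 20 sat 9 px(509,321) n421
c=(261,-242) z=50 size 82x45 long-axis 71.9 deg hue 10 sat 156 px(274,347) n746
c=(436,-374) z=54 size 82x57 long-axis -2.1 deg hue 15 sat 115 px(386,355) n1414
```

View pics/side5.png

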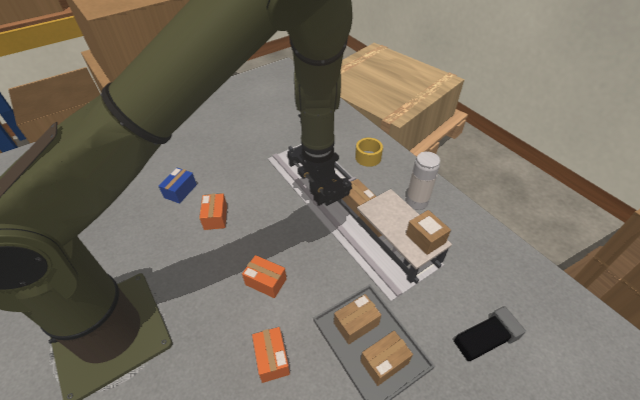

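```bash
for i in 1; do python3 -m inch '[[0.05,-0.08,0,0,20],[0.05,-0.08,0,0,20],[0,-0.08,0,0,20]]'; python3 -m inch '[[0,-0.08,0,0,20],[0,-0.08,0,0,20],[0,-0.08,0,0,20]]'; python3 -m inch '[[0,-0.08,0,0,20],[0,-0.08,0,0,20],[0,-0.08,0,0,20]]'; python3 -m inch '[[0,-0.08,0,0,20],[0,-0.08,0,0,20],[0,-0.08,0,0,20]]'; python3 -m inch '[[0,-0.08,0,0,20],[0,-0.08,0,0,20],[0,-0.08,0,0,20]]'; done | grep -E 'pos|force'
```

```text
tool_pos: [0.5604, 0.0333, 0.0624]
contact_force: [0.3, 12.7, -2.6]
tool_pos: [0.5603, 0.0272, 0.0624]
contact_force: [0.3, 11.3, -1.8]
tool_pos: [0.5603, 0.0213, 0.0624]
contact_force: [-0.2, 11.7, -2.5]
tool_pos: [0.5602, 0.0153, 0.0625]
contact_force: [-0.6, 12.0, -1.6]
tool_pos: [0.5602, 0.0093, 0.0624]
contact_force: [0.1, 11.4, -1.2]
```

```bash
for i in 1; do python3 -m inch '[[0,-0.08,0,0,20],[0,-0.08,0,0,20],[0,-0.08,0,0,20]]'; python3 -m inch '[[0,-0.08,0,0,20],[0,-0.08,0,0,20],[0,-0.08,0,0,20]]'; python3 -m inch '[[0,-0.08,0,0,20],[0,-0.08,0,0,20],[0,-0.08,0,0,20]]'; python3 -m inch '[[0,-0.08,0,0,20],[0,-0.08,0,0,20],[0,-0.08,0,0,20]]'; done | grep -E 'pos|force'
```

```text
tool_pos: [0.5602, 0.0033, 0.0625]
contact_force: [0.2, 11.7, -0.4]
tool_pos: [0.5601, -0.0027, 0.0625]
contact_force: [-0.2, 11.5, -0.4]
tool_pos: [0.5601, -0.0085, 0.0624]
contact_force: [-1.5, 11.4, -1.1]
tool_pos: [0.56, -0.0135, 0.0624]
contact_force: [-0.1, 14.7, -3.6]
```

```bash
for i in 1; do python3 -m inch '[[0,-0.08,0,0,20],[0,-0.08,0,0,20]]'; python3 -m inch '[[0,-0.08,0,0,20],[0,0,0,0,20]]'; python3 -m inch '[[0,0,0,0,20],[0,0,0,0,20]]'; done | grep -E 'pos|force'
```

```text
tool_pos: [0.56, -0.0167, 0.0624]
contact_force: [-0.5, 14.4, -2.1]
tool_pos: [0.56, -0.0187, 0.0624]
contact_force: [-0.7, 14.7, -2.1]
tool_pos: [0.56, -0.0188, 0.0624]
contact_force: [-0.4, 14.7, -1.8]
```

```bash
for i in 1; do python3 -m inch '[[0,-0.08,0,0,20],[0,-0.08,0,0,20]]'; python3 -m inch '[[0,-0.02,0,0,20],[0,0,0,0,20]]'; python3 -m inch '[[0,0,0,0,20],[0,0,0,0,20]]'; done | grep -E 'pos|force'
```

```text
tool_pos: [0.56, -0.0215, 0.0624]
contact_force: [-1.3, 17.5, -2.7]
tool_pos: [0.56, -0.0221, 0.0624]
contact_force: [-0.1, 16.3, -2.4]
tool_pos: [0.56, -0.0222, 0.0624]
contact_force: [-0.2, 17.3, -3.8]
```

```bash
python3 -m inch '[[0,0,0,0,30],[0,0,0,0,45],[0,0,0,0,60],[0,0,0,0,66],[0,0,0,0,66]]'; python3 -m inch '[[0,0,0.3,0,66],[0,0,0.8,0,66],[0,0,0.9,0,66],[0,0,0.9,0,66],[-0.5,0,0.9,0,66]]'; python3 -m inch '[[-0.9,0,0.3,0,66],[-0.9,0.5,0,0,66],[-0.9,0.9,0,0,66],[0,0.9,0,0,66],[0,0.9,0,0,66]]'; python3 -m inch '[[0,0.9,0,0,66],[0,0.9,0,0,66],[0,0.9,0,0,66],[0,0.9,0,0,66],[0,0,0,0,66]]'; python3 - <<'E'
from h import *
for n in('top','side'):
    s=snap(n,n+'6.png');print(n);P=cloud(s);x,y,z=np.moveaxis(P,-1,0)
    cartons(s,.068)
    m=(z>.065)&(z<.1)&(x>.54)&(x<.58)&(abs(y+.02)<.08);q=P[m];print('handle',len(q),q.mean(0).round(4) if len(q) else 0)
E
```

```text
clock: 53.65
tool_pos: [0.5597, -0.0325, 0.0617]
eef_rot: [0.003, 1.0, -0.004, -0.004]
contact_force: [0.1, 0.4, 0.1]
opening: 0.677
clock: 54.15
tool_pos: [0.5488, -0.0311, 0.1584]
eef_rot: [0.003, 1.0, -0.003, -0.003]
contact_force: [0.6, 0.2, 0.5]
opening: 0.747
clock: 54.65
tool_pos: [0.4795, 0.0491, 0.1651]
eef_rot: [0.003, 1.0, -0.003, -0.004]
contact_force: [0.8, -0.1, -1.0]
opening: 0.746
clock: 55.15
tool_pos: [0.4803, 0.1428, 0.1654]
eef_rot: [0.0, 1.0, -0.001, -0.003]
contact_force: [-0.5, 0.2, -0.4]
opening: 0.744
top
c=(779,115) z=50 size 76x41 long-axis 89.3 deg hue 22 sat 169 px(275,127) n129
c=(688,-464) z=43 size 62x36 long-axis 78.7 deg hue 8 sat 4 px(466,153) n197
c=(652,-48) z=57 size 56x42 long-axis -1.3 deg hue 15 sat 116 px(330,165) n257
c=(441,-281) z=57 size 80x56 long-axis -1.0 deg hue 15 sat 113 px(411,235) n559
c=(439,-375) z=57 size 81x57 long-axis -1.9 deg hue 15 sat 116 px(443,235) n583
c=(316,164) z=53 size 81x56 long-axis 62.5 deg hue 13 sat 163 px(257,280) n578
c=(274,311) z=53 size 79x57 long-axis 30.4 deg hue 111 sat 145 px(205,294) n515
c=(262,-24
[... 219 characters left out ...]
 sat 126 px(179,179) n413
c=(773,-110) z=62 size 59x28 long-axis -58.0 deg hue 13 sat 30 px(418,195) n202
c=(649,-37) z=53 size 55x34 long-axis -1.5 deg hue 15 sat 101 px(362,198) n199
c=(313,165) z=50 size 84x56 long-axis 61.7 deg hue 10 sat 171 px(212,207) n605
c=(329,-81) z=50 size 82x57 long-axis -60.6 deg hue 10 sat 171 px(263,272) n911
c=(438,-280) z=54 size 82x57 long-axis -1.6 deg hue 15 sat 113 px(357,315) n1178
c=(688,-464) z=40 size 61x31 long-axis 79.7 deg hue 20 sat 9 px(509,321) n425
c=(261,-243) z=50 size 81x45 long-axis 71.9 deg hue 10 sat 157 px(274,347) n743
c=(436,-375) z=54 size 82x56 long-axis -1.7 deg hue 15 sat 116 px(386,355) n1408
handle 118 [ 0.5579 -0.0251  0.0768]
```

View pics/side6.png

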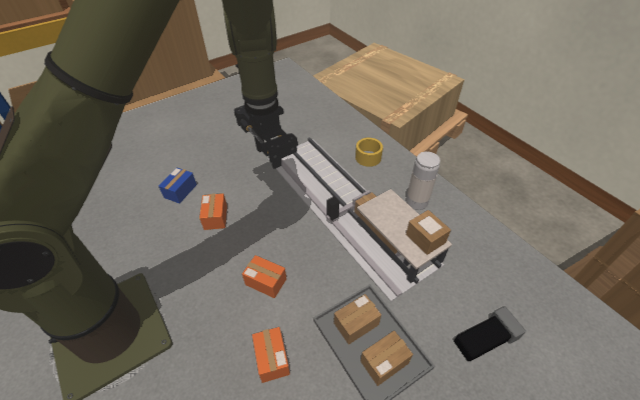

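```bash
python3 -m inch '[[0,0,0.5,0,66],[0,0,0,0,66],[0,0,0,0,66],[0,0,0,0,66],[0,0,0,0,66]]' | head -3; python3 - <<'E'
from h import *
for k in range(3):
    s=snap('side');P=cloud(s);x,y,z=np.moveaxis(P,-1,0)
    m=(z>.065)&(z<.1)&(x>.54)&(x<.58)&(abs(y+.02)<.08);q=P[m];print('handle',len(q),q.mean(0).round(4))
cv2.imwrite('pics/c7.png',cv2.resize(s['pixels'][170:250,310:450,::-1],None,fx=5,fy=5,interpolation=cv2.INTER_CUBIC))
E
```

```text
clock: 55.75
tool_pos: [0.4801, 0.1387, 0.1768]
eef_rot: [0.003, 1.0, -0.003, -0.004]
handle 117 [ 0.5576 -0.0251  0.0768]
handle 115 [ 0.558  -0.0251  0.0771]
handle 116 [ 0.5579 -0.0253  0.0771]
```

View pics/c7.png

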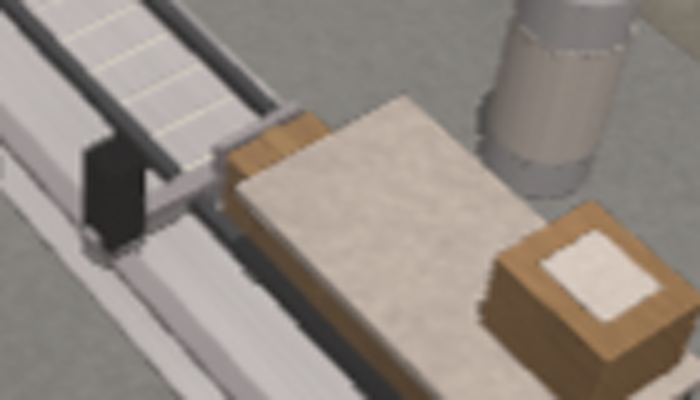

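The paddle plate sits against the last carton, the row is straight under the shelf, and the handle position is steady at y ≈ -0.025 on camera. I'm handing the job in.

```bash
python3 -c "
from plant import r;print(r.finish_job())"
```

```text
the job is handed in; nothing more can be done
None
```

I handed the job in at about 56 s; no verdict was reported. Two of the four cartons were full (about 5–6 N felt on lifting). They are in the lane in front of the paddle. The two empty ones (about 1 N) stand side by side in the tray, about 50 mm either side of its centre.

- **Bumper and squeeze:** I felt the bumper as the push force rose from about 11.6 N to about 17 N. I stopped about 14 mm past the point where I judged contact began, so the spring pushes with roughly 5.5 N.
- **Paddle after release:** the handle stayed put in repeated camera readings. The row is straight under the shelf, the arm is clear, and the bystanders measured by camera had not moved.
- **Disagreements:**
  - One full carton slipped out of the grip early on. It landed upright beside the paddle handle, and I picked it up again.
  - The camera's travel for the handle was about 1.5 mm less than the arm's own reading, so I could not tell whether the paddle crept back slightly on release.
  - I could not measure the force holding the row after letting go. I estimate it at 3.4 N or more, against the required 3 N.

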